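# Put the slicer inserts away and snap the case shut

## Robot

A 6-joint arm with a two-finger parallel gripper is mounted at the origin on the work surface. World frame = base frame: x ahead of the robot, y to its left, z up, the work surface at z = 0. Lengths are in m, angles in rad, forces in N, time in s.
With the tool pointing down it reaches from about 0.225 to 0.725 m from the base axis. Payload 3.1 kg.
Tool frame: the origin (TCP) lies at the centre of the arm's flange, where the gripper is bolted on; the fingertips stand 173 mm ahead of it and the grasp point (between the pads) lies 155 mm ahead of it (robot.hold_point_z is the distance from the TCP to the grasp point, in m); z points along the fingers, y is the line along which they close (so a half turn about z gives the same grasp; the last joint's range is limited). The gripper opens to 85 mm and grips with 20 to 120 N. Pads are 22 mm wide; open, the fingers measure 114 mm over their backs; the gripper's body (76 mm by 85 mm) begins 54 mm behind the grasp point. The pads swing forward as they close: fully open they stand 13 mm farther back than shut.
Start: joints at [1.081, 0.048, 0.099, 1.622, 0, 1.443], TCP at [0.186, 0.491, 0.405] pointing down, gripper open.
Joint ranges: [-2.91, 2.91], [-0.99, 1.94], [-1.21, 1.42], [-2.12, 2.29], [-1.49, 1.47], [-3.14, 3.14]. Speed limits (rad/s): [2.79, 2.79, 3.14, 3.14, 3.14, 3.14].

## Interface

Orientations are given as a unit quaternion [x, y, z, w].
In Python, from workcell import robot gives the robot as it stands. Calls block until the motion is done:
- robot.reach(position, orientation): joint-space move of the TCP to a pose.
- robot.line_to(position, attitude=None, feed=0.15, contact_N=None): straight line of the TCP; attitude=None keeps the orientation; feed is the mean speed in m/s. With contact_N (N) it stops when the force on the tool has changed by that much, and returns True; else False.
- robot.movej(angles): joint-space move.
- robot.move_gripper(opening, effort=None): finger opening in m; effort is the grip in N (None keeps the last); returns when the fingers have stopped.
- robot.dwell(seconds).
- robot.inverse_kinematics(position, orientation): joint angles nearest the present ones, or None.
- robot.state(): the state.
- robot.grab_frame(name): name is "scene" or "top" or "wrist"; returns a dict with "pixels" (400x640x3 uint8, red, green, blue), "camera_matrix" (3x3 intrinsics, pixels), "k1" (the pictures are not rectified: a ray, as slopes to the right and down, at radius r is drawn at 1 + k1 r^2 times it, then the intrinsics apply), "extrinsics" (4x4, takes a point from world to camera coordinates); the wrist camera has in their place "tool_from_camera" (4x4, takes a point from camera to tool coordinates, whose origin is the TCP and whose axes are the flange's). Camera axes: x right, y down, z forward; pixel columns grow to the right and rows downward; lengths in m; the calibration is good to about 2 mm. A picture is of the moment at which its call begins: read the wrist's pose just before it. There is no depth.
A pose or a line that the arm cannot do raises robot.MotionError and nothing moves.
- robot.hand_in(): hands the job in; it is judged then, once.
The state is a dict: "clock": time; "joints": joint angles; "qd": joint speeds; "joint_efforts": joint torques, N m; "eef_pos": TCP position; "orientation": TCP orientation; "ft_force": force on the tool from outside, world axes, zero at the start; "ft_torque": the same for the moment, N m; "opening": finger opening in m; "grip_force": force on a finger pad.
Only numpy, scipy, OpenCV 4.12 (cv2) and the standard library are available. Lean on these libraries where they do the work, as an engineer would, in place of code of your own. Each camera call takes 0.05 s, during which the arm holds its last target. There are 200 camera calls.

## Task

Pack all the L-shaped slicer inserts that are lying about into the tray of the storage case, each flat on the tray floor with its ridge up (nest them so that they fit), and only then put the cover plate over the four standoffs and press it down until every corner has clicked home on its shoulder. Leave the soap bottle, the soap dish and the mug where they are.

Things in the scene. Friction and masses are not known exactly. Their poses are not given: they have to be found in the camera images.
- case: green case fixed flat on the counter: a tray with a snap standoff off each corner. Origin: centre of underside, z up, long axis y. Tray inside 86 (x) by 170 mm (y), floor 4 mm up, walls 4 thick, tops at 11 mm. Room for six inserts: two head to tail (one half turned) nest to 84 (x) by 56 mm (y); three such pairs side by side in y fill it. An insert in the tray reaches 32 mm up
- cover: green plate 120 (x) by 236 (y) by 5 mm, 160 g, square 15 mm through-hole near each corner; bar handle mid-top, 50 long (y), 16 wide (x), 5 to 29 mm above the underside. Origin: centre of underside, z up. Fits either way round. Laid on the standoffs its underside rests 48 mm up on the prongs; each corner then needs about 10 N beside its pin to go 10 mm down to the shoulder
- insert0: L-shaped dark steel plate, outer edges 51.5, arms 23.5 wide, 6 thick, 55 g. Black grip ridge on top: 26 long (x), 12 wide (y), from 6 to 28 above the underside. Origin: underside, below mid ridge. Outer corner at (-16.75, -16.75) mm; one arm runs along +x to x = 34.75 (y -16.75..6.75), the other along +y to y = 34.75 (x -16.75..6.75). Lies ridge up. All inserts alike; some may be absent
- insert1: L-shaped dark steel plate, outer edges 51.5, arms 23.5 wide, 6 thick, 55 g. Black grip ridge on top: 26 long (x), 12 wide (y), from 6 to 28 above the underside. Origin: underside, below mid ridge. Outer corner at (-16.75, -16.75) mm; one arm runs along +x to x = 34.75 (y -16.75..6.75), the other along +y to y = 34.75 (x -16.75..6.75). Lies ridge up. All inserts alike; some may be absent
- insert2: L-shaped dark steel plate, outer edges 51.5, arms 23.5 wide, 6 thick, 55 g. Black grip ridge on top: 26 long (x), 12 wide (y), from 6 to 28 above the underside. Origin: underside, below mid ridge. Outer corner at (-16.75, -16.75) mm; one arm runs along +x to x = 34.75 (y -16.75..6.75), the other along +y to y = 34.75 (x -16.75..6.75). Lies ridge up. All inserts alike; some may be absent
- insert3: L-shaped dark steel plate, outer edges 51.5, arms 23.5 wide, 6 thick, 55 g. Black grip ridge on top: 26 long (x), 12 wide (y), from 6 to 28 above the underside. Origin: underside, below mid ridge. Outer corner at (-16.75, -16.75) mm; one arm runs along +x to x = 34.75 (y -16.75..6.75), the other along +y to y = 34.75 (x -16.75..6.75). Lies ridge up. All inserts alike; some may be absent
- insert4: L-shaped dark steel plate, outer edges 51.5, arms 23.5 wide, 6 thick, 55 g. Black grip ridge on top: 26 long (x), 12 wide (y), from 6 to 28 above the underside. Origin: underside, below mid ridge. Outer corner at (-16.75, -16.75) mm; one arm runs along +x to x = 34.75 (y -16.75..6.75), the other along +y to y = 34.75 (x -16.75..6.75). Lies ridge up. All inserts alike; some may be absent
- insert5: L-shaped dark steel plate, outer edges 51.5, arms 23.5 wide, 6 thick, 55 g. Black grip ridge on top: 26 long (x), 12 wide (y), from 6 to 28 above the underside. Origin: underside, below mid ridge. Outer corner at (-16.75, -16.75) mm; one arm runs along +x to x = 34.75 (y -16.75..6.75), the other along +y to y = 34.75 (x -16.75..6.75). Lies ridge up. All inserts alike; some may be absent
- post0 (a point): centre of the shoulder of standoff 0, 38 mm above the case's underside, at x = -46, y = -104 mm in the case's frame. Pillar 18 mm across up to the shoulder; on it an 11 mm pin, coned from 50 to its tip at 60 mm above the counter, with a spring prong on its +y and -y sides, sticking out 4 mm, widest at 45 mm, that snaps out over the seated cover
- post1 (a point): centre of the shoulder of standoff 1, 38 mm above the case's underside, at x = -46, y = +104 mm in the case's frame. Pillar 18 mm across up to the shoulder; on it an 11 mm pin, coned from 50 to its tip at 60 mm above the counter, with a spring prong on its +y and -y sides, sticking out 4 mm, widest at 45 mm, that snaps out over the seated cover
- post2 (a point): centre of the shoulder of standoff 2, 38 mm above the case's underside, at x = +46, y = -104 mm in the case's frame. Pillar 18 mm across up to the shoulder; on it an 11 mm pin, coned from 50 to its tip at 60 mm above the counter, with a spring prong on its +y and -y sides, sticking out 4 mm, widest at 45 mm, that snaps out over the seated cover
- post3 (a point): centre of the shoulder of standoff 3, 38 mm above the case's underside, at x = +46, y = +104 mm in the case's frame. Pillar 18 mm across up to the shoulder; on it an 11 mm pin, coned from 50 to its tip at 60 mm above the counter, with a spring prong on its +y and -y sides, sticking out 4 mm, widest at 45 mm, that snaps out over the seated cover
- hole0 (a point): centre of a hole of the cover, on its underside, at x = -46, y = -104 mm in the cover's frame
- hole1 (a point): centre of a hole of the cover, on its underside, at x = -46, y = +104 mm in the cover's frame
- hole2 (a point): centre of a hole of the cover, on its underside, at x = +46, y = -104 mm in the cover's frame
- hole3 (a point): centre of a hole of the cover, on its underside, at x = +46, y = +104 mm in the cover's frame
- soap_pump: bystander: soap bottle with green pump, 68 mm across, 177 mm tall; origin at the centre of its foot
- soap_dish: bystander: soap dish 90 x 130 mm with a bar of soap, 34 mm high; origin at the centre of its underside
- mug: bystander: white mug, 80 mm across, 90 mm tall; origin at the centre of its foot

How it is judged:
On the way, in this order (a step that is already met when the one before it is completed fails the run):
1. all inserts present lie flat in the tray, the cover not yet on (x of insert0 in the frame of case between -0.05 and 0.05 m and y of insert0 in the frame of case between -0.09 and 0.09 m and z of insert0 in the frame of case between 0.002 and 0.0062 m and angle between each of insert0, insert1, insert2, insert3, insert4, insert5's own z axis and vertical below 0.07 rad and x of insert1 in the frame of case between -0.05 and 0.05 m and y of insert1 in the frame of case between -0.09 and 0.09 m and z of insert1 in the frame of case between 0.002 and 0.0062 m and x of insert2 in the frame of case between -0.05 and 0.05 m and y of insert2 in the frame of case between -0.09 and 0.09 m and z of insert2 in the frame of case between 0.002 and 0.0062 m and x of insert3 in the frame of case between -0.05 and 0.05 m and y of insert3 in the frame of case between -0.09 and 0.09 m and z of insert3 in the frame of case between 0.002 and 0.0062 m and x of insert4 in the frame of case between -0.05 and 0.05 m and y of insert4 in the frame of case between -0.09 and 0.09 m and z of insert4 in the frame of case between 0.002 and 0.0062 m and x of insert5 in the frame of case between -0.05 and 0.05 m and y of insert5 in the frame of case between -0.09 and 0.09 m and z of insert5 in the frame of case between 0.002 and 0.0062 m and horizontal distance between cover and case above 0.06 m), for 0.2 s.
2. the cover is clicked home on all four standoffs (z of hole0 in the frame of case between 0.0355 and 0.0395 m and z of hole1 in the frame of case between 0.0355 and 0.0395 m and z of hole2 in the frame of case between 0.0355 and 0.0395 m and z of hole3 in the frame of case between 0.0355 and 0.0395 m and horizontal distance between cover and case below 0.004 m and angle between the y axis of cover and the y axis of case, either way round below 0.05 rad), for 0.2 s.
At the end, for the whole second after the job is handed in: every insert present lies flat on the tray floor (2 to 6.2 mm above the case underside, tilt under 0.07 rad); the cover is centred within 4 mm and 0.05 rad, either way round, and its underside is 35.5 to 39.5 mm above the case underside at each hole; all at rest (all of step 2 and x of insert0 in the frame of case between -0.05 and 0.05 m and y of insert0 in the frame of case between -0.09 and 0.09 m and z of insert0 in the frame of case between 0.002 and 0.0062 m and angle between each of insert0, insert1, insert2, insert3, insert4, insert5's own z axis and vertical below 0.07 rad and x of insert1 in the frame of case between -0.05 and 0.05 m and y of insert1 in the frame of case between -0.09 and 0.09 m and z of insert1 in the frame of case between 0.002 and 0.0062 m and x of insert2 in the frame of case between -0.05 and 0.05 m and y of insert2 in the frame of case between -0.09 and 0.09 m and z of insert2 in the frame of case between 0.002 and 0.0062 m and x of insert3 in the frame of case between -0.05 and 0.05 m and y of insert3 in the frame of case between -0.09 and 0.09 m and z of insert3 in the frame of case between 0.002 and 0.0062 m and x of insert4 in the frame of case between -0.05 and 0.05 m and y of insert4 in the frame of case between -0.09 and 0.09 m and z of insert4 in the frame of case between 0.002 and 0.0062 m and x of insert5 in the frame of case between -0.05 and 0.05 m and y of insert5 in the frame of case between -0.09 and 0.09 m and z of insert5 in the frame of case between 0.002 and 0.0062 m and linear speed of each of cover, insert0, insert1, insert2, insert3, insert4, insert5 below 0.02 m/s); the robot touches nothing.
It fails at once if the soap bottle is moved by more than 3 cm (distance of soap_pump from where it was at the start of the episode above 0.03 m).
It fails at once if the soap dish is moved by more than 3 cm (distance of soap_dish from where it was at the start of the episode above 0.03 m).
It fails at once if the mug is moved by more than 3 cm (distance of mug from where it was at the start of the episode above 0.03 m).
Of insert0, insert1, insert2, insert3, insert4, insert5 only 4 to 6 are there at a start; the rules pass over those that are not, and their reading is None.
At some moment in a run one of cover may be knocked a few centimetres aside while the robot is not near it.
Once in a run the grip may slacken for a moment while it holds something.
It also fails if it takes over 210 s, if anything falls off the work surface, if the arm or the gripper's body presses on something with over 40 N, if the wrist force passes 120 N, or if a joint passes its speed limit or range.

## Working session

There is one attempt and no reset: what is moved stays moved. The work goes in short steps, each a Python script; the robot and the scene stay as the last script left them, time stands still between calls to the robot, and variables do not carry over. Pictures are saved under pics/ and viewed, at most 14 in all, crops included, and the job is handed in when it is done.

```bash
ls; mkdir -p pics; python3 - <<'E'
from workcell import robot
import cv2
for n in ("top","scene"):
    f=robot.grab_frame(n); cv2.imwrite(f"pics/{n}0.png",f["pixels"][:,:,::-1]); print(n,f["camera_matrix"],f["k1"],f["extrinsics"])
print(robot.state())
E
```

```text
pics
workcell.py
top [[409.6159078    0.         318.50537912]
 [  0.         409.6159078  200.72874825]
 [  0.           0.           1.        ]] -0.07208947143683693 [[-0.02126704 -0.99972145 -0.01023377  0.032863  ]
 [-0.99389503  0.02224929 -0.10806314  0.5500278 ]
 [ 0.10826073  0.00787311 -0.99409136  1.06130192]
 [ 0.          0.          0.          1.        ]]
scene [[483.25774475   0.         323.04508205]
 [  0.         483.25774475 199.67490249]
 [  0.           0.           1.        ]] -0.08207349097381035 [[-0.62981111  0.77672813  0.00560196  0.33610791]
 [ 0.49444716  0.40646447 -0.76831546 -0.23963288]
 [-0.59904922 -0.48112374 -0.64004685  1.66496997]
 [ 0.          0.          0.          1.        ]]
{'clock': 0.1, 'joints': array([1.08120721e+00, 4.86410352e-02, 9.77446511e-02, 1.62198652e+00,
       2.15436962e-05, 1.44299120e+00]), 'qd': array([ 0.00067443, -0.00076854,  0.00350866, -0.0004964 ,  0.0003249 ,
       -0.00136501]), 'joint_efforts': array([ 3.01469860e-03, -3.39851439e+01,  3.20935571e+01,  1.57481484e-02,
       -8.51746381e-05,  2.07902154e-06]), 'eef_pos': array([0.18574182, 0.49084218, 0.40364743]), 'orientation': array([ 1.79906997e-01,  9.83683071e-01, -9.90698389e-04, -3.27231623e-04]), 'ft_force': array([-0.92531621,  0.33619739,  1.5839537 ]), 'ft_torque': array([0.04674509, 0.04668511, 0.02090939]), 'grip_force': 0.0, 'opening': 0.08577406788380397}
```

View pics/top0.png

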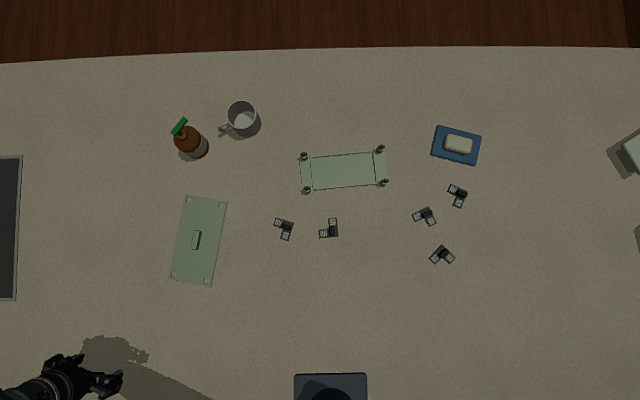

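View pics/scene0.png

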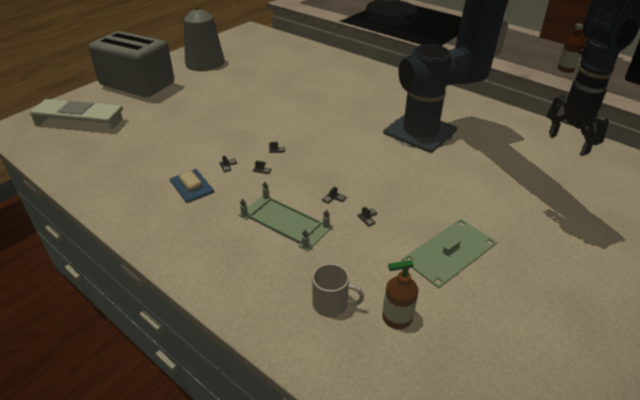

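Top view shows: case near (343,170), cover (199,240), five inserts at (284,229), (329,229), (425,216), (457,196) and (442,254), dish (456,145), mug (241,118), pump (190,140). The scene view agrees, with five inserts. Next, the helpers and rough positions.

```bash
cat > h.py <<'E'
import numpy as np, cv2
from scipy.spatial.transform import Rotation as R
from workcell import robot
def cast(f,px,z,pose=None):
    """pixels -> world points on plane height z. pose=(pos,quat) of the TCP for the wrist camera"""
    px=np.asarray(px,float).reshape(-1,1,2)
    n=cv2.undistortPoints(px,f["camera_matrix"],np.array([f["k1"],0,0,0,0.])).reshape(-1,2)
    d=np.c_[n,np.ones(len(n))]
    if pose is None:
        T=np.linalg.inv(f["extrinsics"])
    else:
        T=np.eye(4);T[:3,:3]=R.from_quat(pose[1]).as_matrix();T[:3,3]=pose[0];T=T@f["tool_from_camera"]
    d=d@T[:3,:3].T; o=T[:3,3]
    return o+d*((z-o[2])/d[:,2])[:,None]
def quat(yaw):  # tool down, tool y (closing line) horizontal; tool x at angle yaw in world
    return (R.from_euler('z',yaw)*R.from_euler('x',np.pi)).as_quat()
def wrist(name=None):
    s=robot.state(); f=robot.grab_frame("wrist")
    if name: cv2.imwrite(f"pics/{name}.png",f["pixels"][:,:,::-1])
    return f,(s["eef_pos"],s["orientation"])
def wyaw(a,ref=0): return (a-ref+np.pi/2)%np.pi-np.pi/2+ref   # fold by half turns near ref
E
python3 - <<'E'
from h import *
f=robot.grab_frame("top")
for n,p,z in [("case",(343,170),.004),("postFL",(303,155),.06),("postFR",(380,149),.06),("postNL",(306,190),.06),("postNR",(384,183),.06),("cover",(196,238),.029),("i",(284,227),.015),("i",(329,229),.015),("i",(425,215),.015),("i",(457,194),.015),("i",(442,253),.015),("dish",(456,145),.02),("mug",(241,118),.05)]:
    w=cast(f,p,z)[0]; print(n,w.round(3),np.hypot(*w[:2]).round(3))
w=robot.grab_frame("wrist");print(w["camera_matrix"],w["k1"],w["tool_from_camera"])
def ok(p,y):
    j=robot.inverse_kinematics(p,quat(y)); return None if j is None else np.round(j,2)
s=robot.state();print(R.from_quat(s["orientation"]).as_matrix().round(2))
for y in (-2,-1.57,-1,0,1,1.57,2,3.1): print(y,ok([.45,-.05,.42],y))
E
```

```text
case [ 0.637 -0.048  0.004] 0.639
postFL [0.669 0.059 0.06 ] 0.672
postFR [ 0.681 -0.144  0.06 ] 0.696
postNL [0.576 0.053 0.06 ] 0.579
postNR [ 0.59  -0.151  0.06 ] 0.609
cover [0.458 0.35  0.029] 0.576
i [0.483 0.115 0.015] 0.497
i [ 0.475 -0.006  0.015] 0.475
i [ 0.507 -0.265  0.015] 0.572
i [ 0.562 -0.356  0.015] 0.665
i [ 0.404 -0.307  0.015] 0.507
dish [ 0.697 -0.36   0.02 ] 0.785
mug [0.777 0.225 0.05 ] 0.809
[[323.22387638   0.         317.52006303]
 [  0.         323.22387638 195.71905338]
 [  0.           0.           1.        ]] -0.046468982214324696 [[-7.84676671e-04 -9.57629150e-01 -2.88003117e-01  7.41829277e-02]
 [ 9.99999692e-01 -7.50024145e-04 -2.30662245e-04 -7.13552084e-04]
 [ 4.87959848e-06 -2.88003209e-01  9.57629444e-01  3.09865867e-02]
 [ 0.00000000e+00  0.00000000e+00  0.00000000e+00  1.00000000e+00]]
[[-0.94  0.35 -0.  ]
 [ 0.35  0.94 -0.  ]
 [ 0.   -0.   -1.  ]]
-2 [-0.26 -0.13 -0.05  1.66  0.   -1.4 ]
-1.57 [-0.26 -0.13 -0.05  1.66  0.   -1.83]
-1 [-0.26 -0.13 -0.05  1.66  0.   -2.4 ]
0 [-0.26 -0.13 -0.05  1.66  0.    2.88]
1 [-0.26 -0.13 -0.05  1.66  0.    1.88]
1.57 [-0.26 -0.13 -0.05  1.66  0.    1.31]
2 [-0.26 -0.13 -0.05  1.66  0.    0.88]
3.1 [-0.26 -0.13 -0.05  1.66  0.   -0.22]
```

```bash
python3 - <<'E'
from h import *
import pickle
P=[]
for n,p,y in [("c180",(.60,-.047,.40),np.pi),("c0",(.60,-.047,.40),0),("l180",(.50,.06,.33),np.pi),("r180",(.48,-.30,.36),np.pi)]:
    robot.reach(np.array(p),quat(y)); robot.dwell(.2); f,po=wrist(n); P.append((n,f,po)); print(n,po,robot.state()["clock"])
pickle.dump(P,open("P.pkl","wb"))
a=[p[1]["pixels"] for p in P]
cv2.imwrite("pics/m1.png",cv2.resize(np.vstack([np.hstack(a[:2]),np.hstack(a[2:])])[:,:,::-1],(800,500),interpolation=cv2.INTER_AREA))
E
```

```text
c180 (array([ 0.5999775 , -0.04624769,  0.40012736]), array([-5.85553682e-04,  9.99999825e-01,  3.31180172e-05,  7.98183655e-05])) 2.8667
c0 (array([ 0.59999814, -0.04700088,  0.40001356]), array([ 9.99999999e-01,  5.26395566e-05,  4.22079990e-07, -1.00448785e-05])) 5.7667
l180 (array([0.50008419, 0.05993514, 0.33006275]), array([ 1.04877793e-04,  9.99999993e-01, -6.54966111e-06,  5.45176861e-05])) 8.525
r180 (array([ 0.48048643, -0.29882412,  0.36001596]), array([-1.00536568e-03,  9.99999489e-01,  9.89640651e-05,  2.53817807e-05])) 10.1333
```

View pics/m1.png

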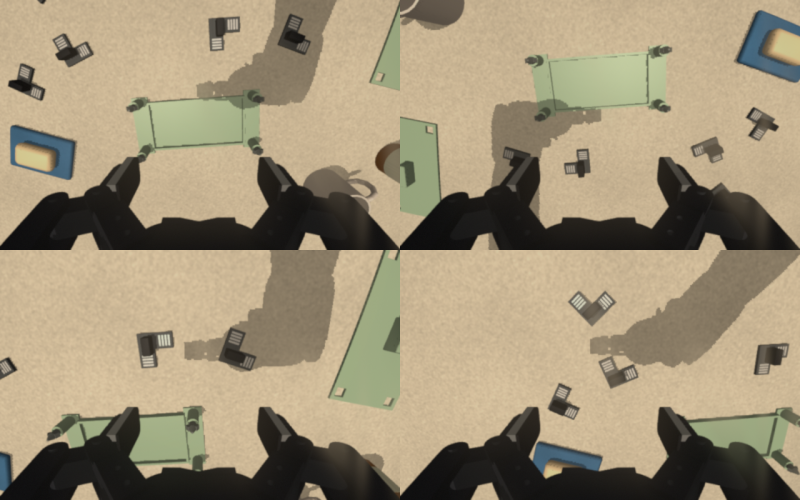

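View pics/r180.png

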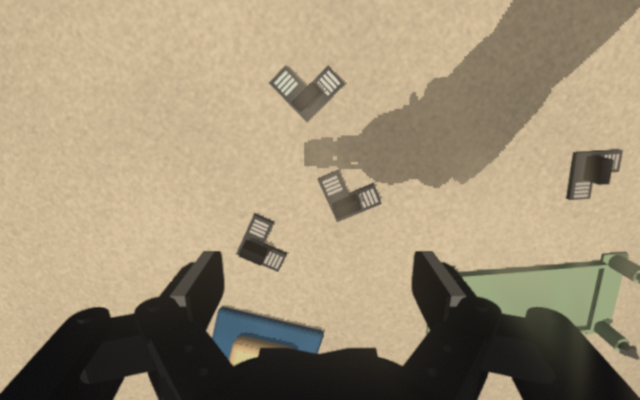

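The wrist views are sharp: in r180, inserts appear at (307,95), (350,195), (262,243) and (595,172). Next I put the camera straight above each insert and post, using two opposite yaws on one insert to remove the camera bias.

```bash
cat >> h.py <<'E'
def over(xy,yaw,z=.26):
    """put the wrist camera straight above xy and take a picture"""
    xy=np.asarray(xy,float)[:2]
    tcp=xy-.0742*np.array([np.cos(yaw),np.sin(yaw)])
    robot.reach(np.array([*tcp,z]),quat(yaw)); robot.dwell(.25)
    return wrist()
def lmeasure(f,po,near,z=.006,b=np.zeros(2)):
    """pose (x,y,yaw) of the insert nearest `near`, area as a check (1868 mm2)"""
    hsv=cv2.cvtColor(f["pixels"],cv2.COLOR_RGB2HSV)
    m=((hsv[...,1]<60)).astype(np.uint8); m[240:]=0
    m=cv2.morphologyEx(m,cv2.MORPH_OPEN,np.ones((3,3)))
    best=None
    for c in cv2.findContours(m,cv2.RETR_EXTERNAL,cv2.CHAIN_APPROX_NONE)[0]:
        if cv2.contourArea(c)<300: continue
        w=(cast(f,c.reshape(-1,2),z,po)[:,:2]-near)*1000
        M=cv2.moments(w.astype(np.float32).reshape(-1,1,2)); 
        if not 1000<M["m00"]<3500: continue
        cen=np.array([M["m10"],M["m01"]])/M["m00"]
        if best is None or np.hypot(*cen)<np.hypot(*best[0]): best=(cen,M,w)
    cen,M,w=best
    a=.5*np.arctan2(2*M["mu11"],M["mu20"]-M["mu02"])+np.pi/2   # the L's mirror line
    d=np.array([np.cos(a),np.sin(a)])
    h=cv2.convexHull(w.astype(np.float32)); H=cv2.moments(h)
    hc=np.array([H["m10"],H["m01"]])/H["m00"]
    if (hc-cen)@d<0: a+=np.pi; d=-d         # hull fills the notch, on the +x+y side
    cen=cen-4.07*np.sqrt(2)*d
    yaw=(a-np.pi/4+np.pi)%(2*np.pi)-np.pi
    t=R.from_quat(po[1]).as_matrix()[:2,:2]@b
    return np.r_[np.asarray(near)+cen/1000+t,yaw],M["m00"],H["m00"]
E
python3 - <<'E'
from h import *
import pickle
I=[(.475,-.006,np.pi),(.475,-.006,0),(.483,.115,0),(.507,-.265,0),(.404,-.307,0),(.562,-.356,0)]
P=[];Q=[]
for x,y,a in I:
    f,po=over((x,y),a); P.append((f,po,(x,y)))
    try: r=lmeasure(f,po,np.array([x,y])); print(r[0].round(4),round(r[1]),round(r[2])); Q.append(r[0])
    except Exception as e: print("fail",e)
for x,y in [(.669,.059),(.681,-.144),(.576,.053),(.59,-.151)]:
    f,po=over((x,y),0); P.append((f,po,(x,y)))
pickle.dump(P,open("P2.pkl","wb")); print(robot.state()["clock"])
a=[p[0]["pixels"][:240] for p in P]
cv2.imwrite("pics/m2.png",cv2.resize(np.vstack([np.hstack(a[1:4]),np.hstack(a[4:7]),np.hstack(a[7:])])[:,:,::-1],(800,300),interpolation=cv2.INTER_AREA))
E
```

```text
[ 0.4715 -0.0128  0.0586] 1729 2197
[ 0.4714 -0.0128  0.0665] 1763 2212
[0.4851 0.1102 1.2538] 1713 2192
[ 0.5106 -0.2705  1.9928] 1711 2196
[ 0.4041 -0.3105  2.3461] 1686 2193
[ 0.5627 -0.3679  1.1215] 1758 2190
31.7167
```

View pics/m2.png

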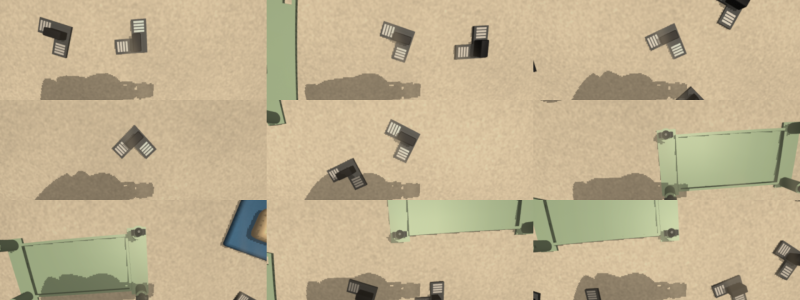

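Camera bias is negligible: opposite yaws agree within 0.1 mm, and areas match the known L. Now the post crops.

```bash
python3 - <<'E'
import pickle,cv2,numpy as np
P=pickle.load(open("P2.pkl","rb"))
out=[]
for f,po,xy in P[6:]:
    c=f["pixels"][60:160,267:387]; out.append(cv2.resize(c,None,fx=3,fy=2.9,interpolation=cv2.INTER_NEAREST))
cv2.imwrite("pics/m3.png",np.vstack([np.hstack(out[:2]),np.hstack(out[2:])])[:,:,::-1])
E
```

```text
(no output)
```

View pics/m3.png

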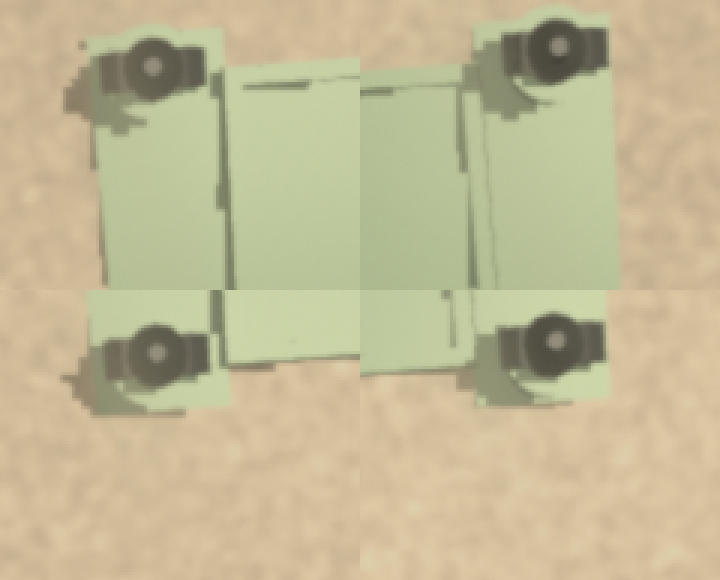

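The crops show four dark pins with bright tip dots at about (153,66), (559,46), (157,353), (557,341). I'll convert these and fit the case pose.

```bash
python3 - <<'E'
from h import *
import pickle
P=pickle.load(open("P2.pkl","rb"))
W=[]
for (f,po,xy),(u,v) in zip(P[6:],[(153,66),(199,46),(157,63),(197,51)]):
    W.append(cast(f,((u+.5)/3-.5+267,(v+.5)/2.9-.5+60),.06,po)[0,:2])
W=np.array(W); print(W.round(4))
print([np.hypot(*(W[i]-W[j])).round(4) for i,j in((0,1),(2,3),(0,2),(1,3),(0,3),(1,2))])
B=np.array([[46,104],[46,-104],[-46,104],[-46,-104]])/1000
c=W.mean(0); w=W-c
yaw=np.arctan2((B[:,0]*w[:,1]-B[:,1]*w[:,0]).sum(),(B*w).sum())
Rm=np.array([[np.cos(yaw),-np.sin(yaw)],[np.sin(yaw),np.cos(yaw)]])
print(c,yaw,((w-B@Rm.T)*1000).round(2)); np.save("case.npy",[*c,yaw])
E
```

```text
[[ 0.6751  0.0574]
 [ 0.6904 -0.15  ]
 [ 0.5833  0.0506]
 [ 0.5986 -0.157 ]]
[np.float64(0.2079), np.float64(0.2082), np.float64(0.0921), np.float64(0.0921), np.float64(0.2276), np.float64(0.2274)]
[ 0.63684072 -0.04971977] 0.07392069707415282 [[ 0.04  0.02]
 [ 0.02  0.07]
 [-0.01  0.04]
 [-0.05 -0.13]]
```

Case fit is consistent to about 0.1 mm: (0.6368, −0.0497, yaw 0.0739). I'll touch the counter once to learn the fingertip height, then pick and place the first insert.

```bash
cat >> h.py <<'E'
case=np.load("case.npy")
def c2w(x,y,yaw=0):  # case frame (mm) -> world
    c,s=np.cos(case[2]),np.sin(case[2])
    return np.array([case[0]+(c*x-s*y)/1000,case[1]+(s*x+c*y)/1000]),case[2]+yaw
def w2c(p):
    d=(np.asarray(p[:2])-case[:2])*1000; c,s=np.cos(case[2]),np.sin(case[2])
    return np.r_[c*d[0]+s*d[1],-s*d[0]+c*d[1]]
def best_yaw(xy,y):   # of the two equal grasps the one with joint 6 nearer its middle
    j=[robot.inverse_kinematics(np.array([*xy,.25]),quat(y+k*np.pi)) for k in (0,1)]
    return y+np.pi*int(np.argmin([9 if q is None else abs(q[5]) for q in j]))
def pick(ins,tz):
    xy=ins[:2]; a=best_yaw(xy,ins[2])
    robot.move_gripper(.045,40)
    robot.reach(np.array([*xy,.25]),quat(a))
    robot.line_to(np.array([*xy,tz]),feed=.12)
    robot.move_gripper(.0,40); robot.dwell(.15)
    o=robot.state()["opening"]
    robot.line_to(np.array([*xy,.25]),feed=.15)
    s=robot.state(); print("pick",round(o,4),round(s["opening"],4),round(s["grip_force"],1))
    return a-ins[2]
def place(slot,da,tz):
    xy,y=c2w(*slot); 
    robot.reach(np.array([*xy,.25]),quat(y+da)); 
    s=robot.state(); print(" carry",round(s["opening"],4),round(s["grip_force"],1),end="")
    if s["opening"]<.008: print(" LOST"); return False
    robot.line_to(np.array([*xy,tz+.012]),feed=.15)
    hit=robot.line_to(np.array([*xy,tz+.0042]),feed=.03,contact_N=6)
    print(" down",hit,(robot.state()["eef_pos"][2]-tz).round(4),robot.state()["clock"])
    robot.move_gripper(.030); robot.line_to(np.array([*xy,.26]),feed=.2)
    return True
def check(slot):
    xy,y=c2w(*slot); f,po=over(xy,0,.26)
    r=lmeasure(f,po,xy,.010); e=w2c(r[0])
    print(" check",(e-np.array(slot[:2])).round(1),round((r[0][2]-y+np.pi)%(2*np.pi)-np.pi,3),round(r[1]),round(r[2]))
    return f,po
SL=[(-23.75,y,0) for y in (-64.35,-8.95,46.45)]+[(23.75,y,np.pi) for y in (-46.35,9.05,64.45)]
INS=np.array([[.4715,-.0128,.0625],[.4851,.1102,1.2538],[.5106,-.2705,1.9928],[.4041,-.3105,2.3461],[.5627,-.3679,1.1215]])
E
python3 - <<'E'
from h import *
robot.move_gripper(.012); p=np.array([.42,.04,.23]); robot.reach(p,quat(np.pi)); robot.dwell(.2)
robot.line_to(np.array([.42,.04,.19]),feed=.15)
h=robot.line_to(np.array([.42,.04,.165]),feed=.02,contact_N=5); z=robot.state()["eef_pos"][2]; print(h,z)
robot.line_to(p,feed=.2)
da=pick(INS[0],z+.010)
if place(SL[1],da,z+.010): check(SL[1])
E
```

```text
True 0.17373283105816506
pick 0.0108 0.0109 40.6
 carry 0.011 40.6 down True 0.0051 40.8083Traceback (most recent call last):
  File "<stdin>", line 7, in <module>
  File "h.py", line 83, in check
    r=lmeasure(f,po,xy,.010); e=w2c(r[0])
  File "h.py", line 41, in lmeasure
    cen,M,w=best
    ^^^^^^^
TypeError: cannot unpack non-iterable NoneType object
```

```bash
python3 - <<'E'
from h import *
f,po=wrist("t1"); p=f["pixels"]; hsv=cv2.cvtColor(p,cv2.COLOR_RGB2HSV)
print(hsv[95:105:3,200:440:12].reshape(-1,20,3)[1].tolist())
cv2.imwrite("pics/t1c.png",cv2.resize(p[0:240,170:470],None,fx=2,fy=2)[:,:,::-1])
E
```

```text
[[38, 57, 197], [39, 56, 199], [38, 58, 202], [39, 55, 203], [38, 57, 207], [38, 56, 209], [21, 37, 226], [20, 38, 201], [26, 37, 139], [28, 48, 100], [28, 44, 98], [24, 34, 106], [37, 53, 207], [36, 53, 223], [35, 50, 223], [35, 50, 223], [35, 52, 222], [35, 53, 221], [37, 53, 220], [38, 57, 138]]
```

View pics/t1c.png

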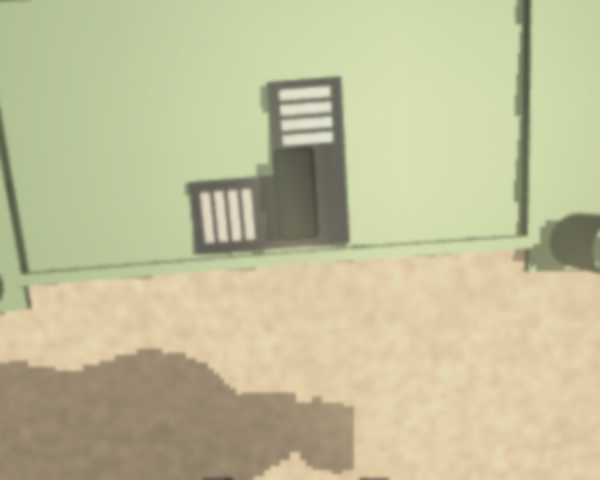

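The first insert lies flat in its slot, next to the wall as planned. Placing the other four, with a picture after each.

```bash
python3 - <<'E'
from h import *
tz=.1837; out=[]
for i,s in [(1,5),(2,3),(3,0),(4,4)]:
    da=pick(INS[i],tz)
    if not place(SL[s],da,tz): break
    if i in(2,4): out.append(over(c2w(0,-10)[0],0,.29)[0]["pixels"][:240,120:520])
print(robot.state()["clock"])
cv2.imwrite("pics/m5.png",np.vstack(out)[:,:,::-1])
E
```

```text
pick 0.0107 0.0114 24.5
 carry 0.0111 45.6 down False 0.0054 54.5833
pick 0.011 0.0107 40.6
 carry 0.0107 40.6 down False 0.0055 61.4833
pick 0.0106 0.0112 40.7
 carry 0.0112 40.7 down True 0.0054 73.1333
pick 0.0112 0.0107 40.8
 carry 0.0106 40.8 down True 0.0057 79.6417
83.4417
```

View pics/m5.png

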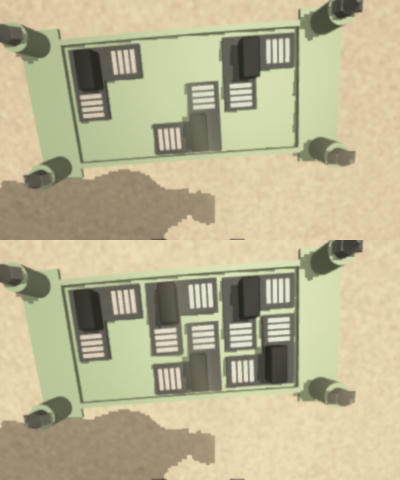

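All five appear nested and flat, with each slot plate fully visible. Now a closer check of the dense corner and a fresh look at the cover.

```bash
cat >> h.py <<'E'
def cover_look(c,yaw,z=.38):
    f,po=over(c,yaw,z)
    hsv=cv2.cvtColor(f["pixels"],cv2.COLOR_RGB2HSV)
    m=((hsv[...,0]>30)&(hsv[...,0]<60)&(hsv[...,1]>35)&(hsv[...,2]>80)).astype(np.uint8)
    m=cv2.morphologyEx(m,cv2.MORPH_OPEN,np.ones((3,3)))
    C,H=cv2.findContours(m,cv2.RETR_CCOMP,cv2.CHAIN_APPROX_NONE)
    k=max(range(len(C)),key=lambda i:cv2.contourArea(C[i]))
    w=cast(f,C[k].reshape(-1,2),.005,po)[:,:2]*1000
    (cx,cy),(a,b),ang=cv2.minAreaRect(w.astype(np.float32))
    holes=[]
    for i in range(len(C)):
        if H[0][i][3]==k and cv2.contourArea(C[i])>20:
            q=cast(f,C[i].reshape(-1,2),.0025,po)[:,:2]*1000
            M=cv2.moments(q.astype(np.float32).reshape(-1,1,2))
            holes.append((M["m10"]/M["m00"],M["m01"]/M["m00"],M["m00"]))
    la=np.radians(ang+(90 if b>a else 0))   # long axis
    return f,po,(cx,cy,a,b,la),np.array(holes)
E
python3 - <<'E'
from h import *
f,_=over(c2w(8,-50)[0],0,.26)
f2,po,r,h=cover_look((.458,.35),np.radians(79))
print(np.round(r,3)); print(h.round(1)); print(robot.state()["clock"])
cv2.imwrite("pics/m6.png",np.hstack([f["pixels"][:240,220:470],f2["pixels"][:240,120:520]])[:,:,::-1])
E
```

```text
[454.582 353.044 119.059 235.23    2.943]
[[547.4 287.3 258.2]
 [343.3 328.2 250. ]
 [565.6 377.5 246. ]
 [361.6 418.5 246.8]]
85.8917
```

View pics/m6.png

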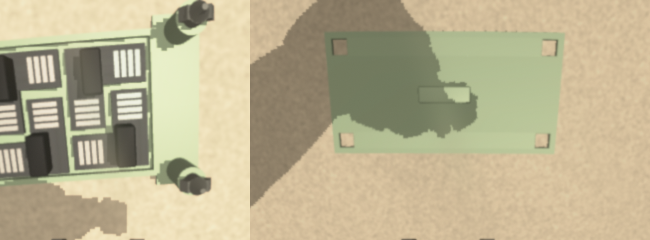

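The dense corner is clean with visible gaps. Cover holes measure 208.2 × 92.0 mm, centred at (0.4545, 0.3530), which matches the known size. Picking up the cover and laying it on the standoffs.

```bash
python3 - <<'E'
from h import *
tz=.1737+.009; xy=np.array([.4545,.3530]); la=2.9436
a=best_yaw(xy,la); turn=(1.6447-2.9436)
robot.move_gripper(.05,100)
robot.reach(np.array([*xy,.25]),quat(a)); robot.line_to(np.array([*xy,tz]),feed=.12)
robot.move_gripper(0,100); robot.dwell(.2); print(robot.state()["opening"])
robot.line_to(np.array([*xy,.30]),feed=.1)
s=robot.state(); print("lift",s["opening"],s["grip_force"],s["ft_force"].round(2))
c=case[:2]
robot.reach(np.array([*c,.30]),quat(a+turn)); robot.dwell(.2)
s=robot.state(); print("over",s["opening"],s["grip_force"],s["eef_pos"].round(4),s["ft_force"].round(2),s["ft_torque"].round(2),s["clock"])
f=robot.grab_frame("scene"); cv2.imwrite("pics/s1.png",cv2.resize(f["pixels"][120:300,180:460],None,fx=2,fy=2)[:,:,::-1])
E
```

```text
0.01384621161125837
lift 0.013422804306817164 99.91879463195801 [-0.24 -0.04 -0.81]
over 0.013563159110183664 99.92574334144592 [ 0.6368 -0.0484  0.3001] [ 0.07 -1.18 -1.38] [ 0.02 -0.01  0.  ] 92.0083
```

View pics/s1.png

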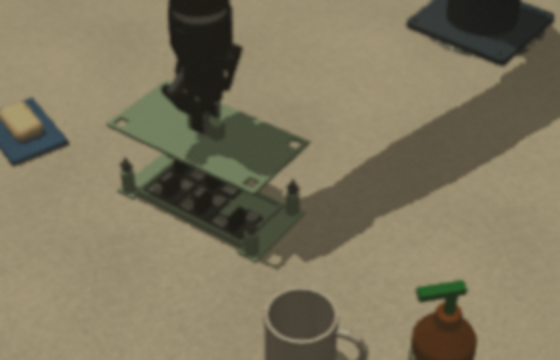

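The cover is level, aligned, and above the posts. Lowering it.

```bash
python3 - <<'E'
from h import *
tz=.1737+.009; c=case[:2]
robot.line_to(np.array([*c,tz+.068]),feed=.1); robot.dwell(.2)
print(robot.state()["eef_pos"].round(4),robot.state()["opening"])
h=robot.line_to(np.array([*c,tz+.0475]),feed=.02,contact_N=10)
s=robot.state(); print(h,s["eef_pos"].round(4),"u",s["eef_pos"][2]-tz,s["ft_force"].round(1),s["opening"])
robot.move_gripper(.045); robot.line_to(np.array([*c,.32]),feed=.15)
f,po=over(c,case[2],.36); print(robot.state()["clock"])
f2=robot.grab_frame("scene")
cv2.imwrite("pics/s2.png",np.vstack([f["pixels"][:240,80:560],cv2.resize(f2["pixels"][160:280,200:380],(480,320))])[:,:,::-1])
E
```

```text
[ 0.6373 -0.0498  0.252 ] 0.013469108646617836
False [ 0.6367 -0.0493  0.2321] u 0.04936201340137175 [-2.6  2.2  6.4] 0.013690518788252545
96.9083
```

View pics/s2.png

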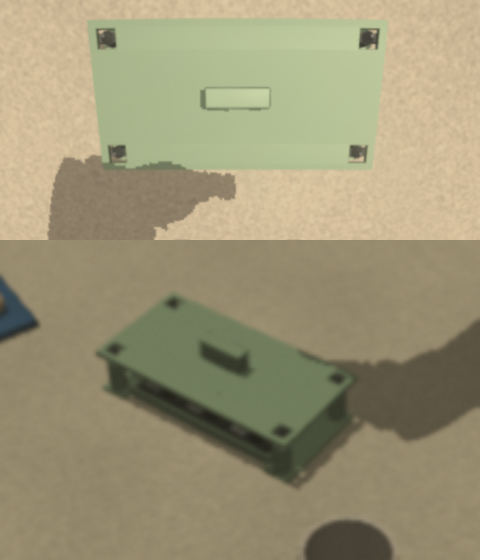

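Pins show in all four holes and the cover rests level on the prongs. Pressing each corner beside its pin.

```bash
python3 - <<'E'
from h import *
robot.move_gripper(0,40)
for x,y in [(-26,-104),(26,104),(-26,104),(26,-104)]*2:
    p,a=c2w(x,y); a=best_yaw(p,a)
    robot.reach(np.array([*p,.255]),quat(a)); robot.dwell(.15)
    h1=robot.line_to(np.array([*p,.205]),feed=.03,contact_N=30)
    s=robot.state(); print((x,y),h1,"top",(s["eef_pos"][2]-.1737).round(4),s["ft_force"].round(1),round(s["clock"],1))
    robot.line_to(np.array([*p,.255]),feed=.12)
f,po=over(case[:2],case[2],.36); f2=robot.grab_frame("scene")
cv2.imwrite("pics/s3.png",np.vstack([f["pixels"][:240,80:560],cv2.resize(f2["pixels"][160:280,200:380],(480,320))])[:,:,::-1])
E
```

```text
(-26, -104) True top 0.0431 [-0.9 -0.2  5.2] 101.7
(26, 104) True top 0.0428 [-1.  -0.6  5.2] 104.6
(-26, 104) True top 0.0428 [-0.9 -0.8  5.7] 106.9
(26, -104) True top 0.0428 [-0.5  0.1  4.3] 109.7
(-26, -104) True top 0.0428 [-0.7 -0.2  3.9] 112.0
(26, 104) True top 0.0428 [-1.1  0.2  4.3] 114.9
(-26, 104) True top 0.0428 [-0.8 -0.4  5.6] 117.1
(26, -104) True top 0.0428 [-0.3  0.3  4.7] 120.0
```

View pics/s3.png

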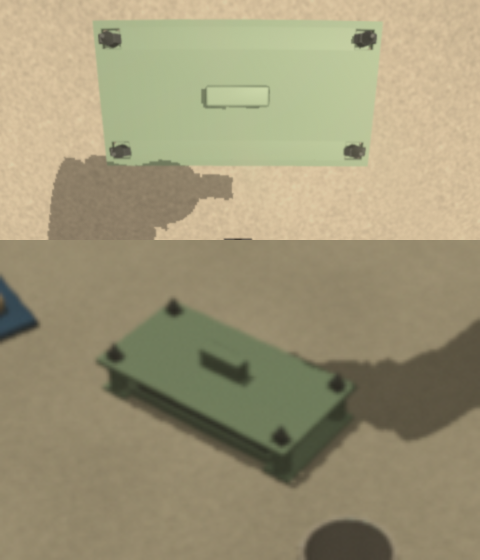

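All corners stopped with the plate top at 43 mm, on both rounds, and the pins stand proud with their prongs snapped out over the plate. The arm is clear, so I'm handing in.

```bash
python3 -c "
from workcell import robot
print(robot.hand_in())"
```

```text
the job is handed in; nothing more can be done
None
```

I packed all five inserts present flat and nested in the tray, pressed the cover home on all four standoffs (plate top at about 43 mm at every corner, as it should be when seated), left the bystanders alone, and handed the job in; the hand-in returned no verdict.

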